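Refit the dough press: stop plate on, lever held over the spindle

TASK

Put the blue stop plate of the dough press back by hanging its hole over the brass spindle, so that it lies flat on the dark shoulder, and let go of it. Then take the heavy-ended lever at its balance point (the yellow band), lift it and finish still holding it still and level in the gripper, touching nothing else, its eye centred over the spindle and its hub a few centimetres above the spindle's tip, so that the spindle can be greased before it goes on. Leave the loaf tin, the bowl and the jar where they are.

Things in the scene. Friction and masses are not known exactly. Their poses are not given: they have to be found in the camera images.
- press: Fixed bench dough press: white base 170 x 230 mm, aluminium pan 152 mm across, two columns carrying a white bridge beam 50 mm (x) by 230 mm (y), top 110 mm up, with a bolt head 6 mm high near each end. In the middle of the beam a dark round shoulder, 60 mm across, top at 130 mm, and on it the brass spindle. Origin on the work surface under the spindle; y along the beam, z up.
- shoulder (a point): Centre of the flat top face of the dark shoulder, 130 mm above the work surface, where the spindle rises from it: the stop plate lies on this face. z points up.
- spindle_tip (a point): Centre of the top of the brass spindle: upright, 18 mm in diameter, tapering to 12 mm over the last 5 mm, 40 mm long above the shoulder, so its tip is 170 mm above the work surface. z points up.
- stop_plate: Blue stop plate, loose, 120 g, lies flat at the start: ring 68 mm across, 10 mm thick, through hole 26 mm; tail 16 mm wide along +x to 82 mm from the hole's centre. On the tail, x = 46 to 82 mm, a rib 16 mm wide, 30 mm high above the underside, is the finger grip. Origin: hole's centre on the underside, z up. It lies stably on the shoulder with the tail in any direction.
- lever: Cast lever, loose, 0.48 to 0.72 kg, lies on the bench: dark round hub 56 mm across, 50 mm high, much the heavier end, with a 26 mm through eye along z; green-painted bar 18 x 18 mm along +x, its centre line 34 mm above the underside; black upright hand grip 32 mm across, 50 mm high, at x = 220 mm. Origin: eye's centre on the underside; z up when level.
- lever_eye (a point): Centre of the lever's eye on the hub's underside (the lever's origin).
- lever_balance (a point): Balance point of the lever: on the bar's centre line, 68 mm from the eye's axis towards the hand grip and 34 mm above the underside, in the middle of a yellow band 22 mm wide round the bar. 40 mm of free bar lie between it and the hub.
- loaf_tin: Dark loaf tin 110 x 200 mm with a baked loaf, 98 mm high, beyond the press; leave it alone. Origin at the centre of its underside.
- bowl: Small blue ceramic bowl, 90 mm across, 50 mm high; leave it alone. Origin at the centre of its underside.
- jar: Amber glass jar with a red cap, 66 mm across, 85 mm high; leave it alone. Origin at the centre of its underside.
Not all that is in view belongs to the job. Of the things that look like the stop_plate, the smallest one is meant.

How it is judged:
By the outcome, as a careful person would: the job done as asked, in the order asked, and still so for the second after the job is handed in, while the arm keeps its last pose, push and grip.
It also fails if it takes over 69 s, if anything falls off the work surface, if the arm or the gripper's body presses on something with over 40 N, if the wrist force passes 120 N, or if a joint passes its speed limit or range.

ROBOT

A 6-joint arm with a two-finger parallel gripper is mounted at the origin on the work surface. World frame = base frame: x ahead of the robot, y to its left, z up, the work surface at z = 0. Lengths are in m, angles in rad, forces in N, time in s.
With the tool pointing down it reaches from about 0.25 to 0.725 m from the base axis. Payload 4 kg.
Tool frame: the origin (TCP) lies midway between the tips of the shut fingers; the grasp point (between the pads) lies bot.pinch_z behind it (bot.pinch_z is the distance from the TCP to the grasp point, in m); z points along the fingers, y is the direction in which the jaws open and shut (so a half turn about z gives the same grasp; the last joint's range is limited). The gripper opens to 85 mm and grips with 20 to 120 N. Pads are 22 mm wide; open, the fingers measure 114 mm over their backs; the gripper's body (76 mm by 85 mm) begins 54 mm behind the grasp point. The pads swing forward as they close: fully open they stand 13 mm farther back than shut.
Start: joints at [1.309, 0.241, 0.005, 1.335, 0, 1.571], TCP at [0.129, 0.483, 0.231] pointing down, gripper open.
Joint ranges: [-2.72, 2.72], [-1.05, 1.87], [-1.09, 1.28], [-1.99, 2.15], [-1.42, 1.44], [-3.14, 3.14]. Speed limits (rad/s): [2.79, 2.79, 3.14, 3.14, 3.14, 3.14].

INTERFACE

Orientations are given as a unit quaternion [x, y, z, w].
In Python, from workcell import bot gives the robot as it stands. The module is installed in compiled form; this text tells all that it offers.
- The arm moves only by the tool move_arm, never from a script. Its argument "series" is a list that holds one entry, the list of rows, each a list of 7 numbers: the shift along the world's x, y, z in cm, then the turn, a rotation vector about the world's x, y, z in degrees, then the opening, from 0 (shut) to 1 (fully open). A call has exactly 5 rows; each row shifts and turns the pose as measured when the row begins; what a row does not reach is not made up. A row lasts 1/10 s, in which the tool goes at most 50 mm and 8.59 degrees, less where a joint would pass 70% of its speed; a pose out of reach is approached as far as the arm can. A call with a gripper value outside its range is refused whole. The fingers move at their own pace and stop on an object; the grip force is fixed at half the most. Time passes only in rows, so rows that do not move let the fingers close, or fill a call up. It gives the time, the measured TCP pose, the force and the opening at its end, in the units of the state.
- bot.get_obs(): the state, without advancing time (a new reading comes with each control period).
- bot.camera(name): name is "scene" or "top" or "wrist"; returns (picture, depth): 480x640x3 uint8, red, green, blue; 480x640 float32, m along the optical axis (not along the pixel's ray), 0 where there is no reading.
- bot.camera_info(name): a dict with "vfov" (degrees; the focal length in pixels is half the picture's height over the tangent of half this angle, whatever the lens; pixels are square), "cx", "cy" (the principal point, pixels), "k1" (the pictures are not rectified: a ray, as slopes to the right and down, at radius r is drawn at 1 + k1 r^2 times it, then the intrinsics apply), "cam_to_world" (4x4, takes a point from camera to world coordinates); the wrist camera has in their place "tool_from_camera" (4x4, takes a point from camera to tool coordinates, whose origin is the TCP and whose axes are the flange's). Camera axes: x right, y down, z forward; pixel columns grow to the right and rows downward; lengths in m; the calibration is good to about 2 mm. A picture is of the moment at which its call begins: read the wrist's pose just before it. camera_info takes no time and is no camera call.
- bot.job_done(): hands the job in, once; it reports no verdict.
Trained networks look in the newest picture that a camera, given by its name, has taken for a name from the list of things; names that differ only in an ending like _2 or _b are one class to them, and where a whole thing is asked for, a point or a joint stands for the part that bears it (a point fixed in the world has none). Each returns a list of dicts, best first, with "confidence" (0 to 1); they miss things now and then, are a little off and sometimes report something else, mostly with a low value. They report only what shows in the picture. A call takes as long as a camera call. They do not tell look-alikes from the thing itself.
- bot.find_in(camera, target): "at" ([x, y, z] in m, in world coordinates, good to about 4 mm: the middle of the surface that is visible of it).
The state is a dict: "clock": time; "joint_pos": joint angles; "joint_vel": joint speeds; "tau": joint torques, N m; "eef_pos": TCP position; "tool_rot": TCP orientation; "ft_force": force on the tool from outside, world axes, zero at the start; "ft_torque": the same for the moment, N m; "grip_width": finger opening in m.
Only numpy, scipy, OpenCV 4.12 (cv2) and the standard library are available. Lean on these libraries where they do the work, as an engineer would, in place of code of your own. Each camera call takes 0.05 s, during which the arm holds its last target.

## Working session

There is one attempt and no reset: what is moved stays moved. The work goes in short steps, Python scripts to look and compute and a tool call to move; the robot and the scene stay as the last step left them, time stands still between calls to the robot, and variables do not carry over. Pictures are saved under pics/ and viewed, and the job is handed in when it is done.

Besides the shell and the picture viewer there is one more tool, called after "Request:" as name(argument=value, ...) on one line, values as JSON. move_arm: Moves the arm, as the interface text tells. Its arguments: {"type":"object","properties":{"series":{"type":"array","items":{"type":"array","items":{"type":"array","items":{"type":"number"}}}}},"required":["series"]}

```bash
mkdir -p pics
cat > h.py <<'E'
import numpy as np, cv2
from workcell import bot
from scipy.spatial.transform import Rotation as R
def snap(n,f):
    o=bot.get_obs(); im,d=bot.camera(n); cv2.imwrite('pics/%s.png'%f,im[:,:,::-1]); np.savez('pics/%s.npz'%f,im=im,d=d,p=o['eef_pos'],q=o['tool_rot']); return im,d,o
def pts(n,d,o=None):
    ci=bot.camera_info(n); f=240/np.tan(np.radians(ci['vfov'])/2)
    v,u=np.mgrid[0:480,0:640]; a=(u-ci['cx'])/f; b=(v-ci['cy'])/f
    x,y=a.copy(),b.copy()
    for _ in range(8):
        s=1+ci['k1']*(x*x+y*y); x=a/s;y=b/s
    P=np.stack([x*d,y*d,d],-1)
    if n=='wrist':
        T=np.eye(4);T[:3,:3]=R.from_quat(o['tool_rot']).as_matrix();T[:3,3]=o['eef_pos']; M=T@np.array(ci['tool_from_camera'])
    else: M=np.array(ci['cam_to_world'])
    return P@M[:3,:3].T+M[:3,3]
E
python3 - <<'E'
from h import *
o=bot.get_obs(); print({k:np.round(v,3) for k,v in o.items()}, bot.pinch_z)
for n in ['top','scene']:
    snap(n,n+'0')
    for t in ['stop_plate','lever','lever_balance','lever_eye','press','spindle_tip','shoulder','loaf_tin','bowl','jar']:
        print(n,t,[(np.round(r['at'],3).tolist(),round(r['confidence'],2)) for r in bot.find_in(n,t)][:4])
    ci=bot.camera_info(n);print(ci)
E
```

```text
{'clock': np.float64(0.0), 'joint_pos': array([ 1.309,  0.241,  0.004,  1.335, -0.   ,  1.571]), 'joint_vel': array([ 0.   ,  0.001, -0.001, -0.   ,  0.001,  0.   ]), 'tau': array([-0.0000e+00, -3.7232e+01,  2.5241e+01,  1.7000e-02, -0.0000e+00,
        0.0000e+00]), 'eef_pos': array([0.129, 0.482, 0.23 ]), 'tool_rot': array([ 0.131,  0.991, -0.001, -0.   ]), 'ft_force': array([ 0.125, -0.767,  0.465]), 'ft_torque': array([-0.024, -0.023,  0.007]), 'grip_width': np.float64(0.085)} 0.0187
top stop_plate [([0.462, 0.367, 0.012], 0.9), ([0.299, 0.318, 0.009], 0.87), ([0.601, 0.261, 0.011], 0.58)]
top lever [([0.546, -0.302, 0.046], 0.56)]
top lever_balance [([0.542, -0.297, 0.044], 0.82)]
top lever_eye [([0.542, -0.302, 0.039], 0.78)]
top press [([0.546, 0.031, 0.067], 0.59)]
top spindle_tip [([0.544, 0.028, 0.062], 0.94)]
top shoulder [([0.548, 0.026, 0.057], 0.89)]
top loaf_tin [([0.769, 0.009, 0.092], 0.8)]
top bowl [([0.796, -0.192, 0.024], 0.55)]
top jar [([0.776, 0.174, 0.086], 0.8)]
{'vfov': 45.62139755983162, 'cx': 319.77516702202826, 'cy': 236.07776761579998, 'k1': -0.057787486
[... 499 characters left out ...]
.55, -0.301, 0.045], 0.7)]
scene press [([0.592, 0.018, 0.062], 0.68)]
scene spindle_tip [([0.589, 0.015, 0.064], 0.79)]
scene shoulder [([0.588, 0.016, 0.062], 0.62)]
scene loaf_tin [([0.802, -0.01, 0.097], 0.67)]
scene bowl [([0.78, -0.186, 0.02], 0.81), ([0.589, 0.016, 0.063], 0.71)]
scene jar [([0.797, 0.164, 0.082], 0.79)]
{'vfov': 53.46577610676714, 'cx': 313.74534254334884, 'cy': 246.63319526794538, 'k1': -0.004570120160948805, 'cam_to_world': array([[ 0.40965384,  0.73926362, -0.53448389,  1.08424063],
       [ 0.91223977, -0.3329548 ,  0.23866232, -0.23304298],
       [-0.00152461, -0.58534639, -0.81078189,  0.95227959],
       [ 0.        ,  0.        ,  0.        ,  1.        ]])}
```

View pics/top0.png

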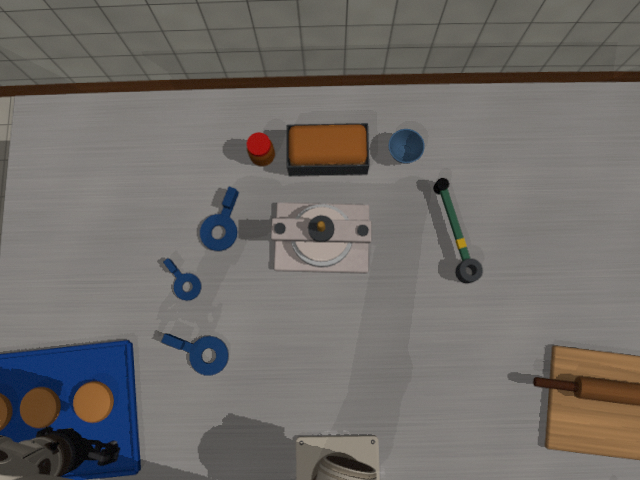

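View pics/scene0.png

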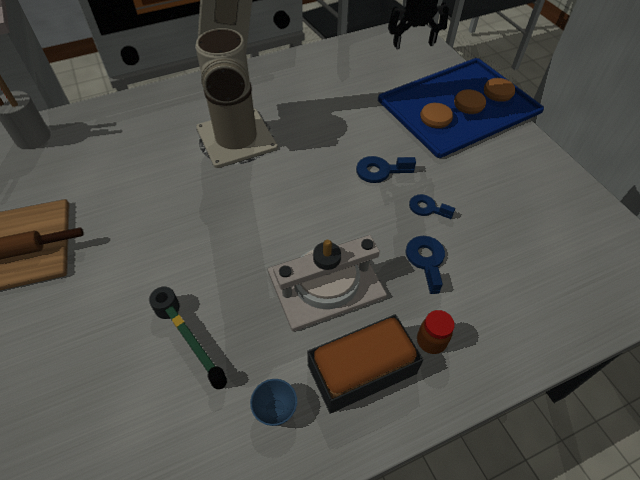

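The top view shows three blue plates, with rings at (219,231), (187,287) and (208,355). The middle one at (187,287) is clearly the smallest. I'll measure all three and enlarge it.

```bash
cat > m.py <<'E'
from h import *
for n in ['top','scene']:
    z=np.load('pics/%s0.npz'%n); im=z['im'].astype(int); P=pts(n,z['d'])
    hsv=cv2.cvtColor(z['im'],cv2.COLOR_RGB2HSV)
    blue=(hsv[...,0]>100)&(hsv[...,0]<125)&(hsv[...,1]>120)&(P[...,2]>0.004)&(P[...,2]<.06)
    N,L,S,C=cv2.connectedComponentsWithStats(blue.astype(np.uint8))
    for i in range(1,N):
        if 100<S[i,4]<4000:
            Q=P[L==i]; r=Q[Q[:,2]<.016]; t=Q[Q[:,2]>.022]
            print(n,'blue',np.round(C[i]),S[i,4],'ext',np.round(np.ptp(Q[:,:2],axis=0),3),'low',np.round(np.median(r,0),3),'rib',np.round(t.mean(0),4) if len(t) else 0)
            # circle fit to outer contour of ring: min enclosing of low pts away from rib
            if len(t):
                rib=t.mean(0)[:2]
                # hole centre search: lowest blue density with r: fit ring centre by maximising pts in annulus
                q=r[:,:2]; best=None
                from scipy.optimize import minimize
                # farthest points: use RANSAC circle on hull
                h=cv2.convexHull((q*1e4).astype(np.int32)).reshape(-1,2)/1e4
                far=h[np.linalg.norm(h-rib,axis=1)>np.linalg.norm(h-rib,axis=1).max()*.6]
                from scipy.optimize import least_squares
                s=least_squares(lambda p:np.hypot(far[:,0]-p[0],far[:,1]-p[1])-p[2],[*far.mean(0),.034],loss='soft_l1',f_scale=.001).x
                v=rib-s[:2]; print('   ring',np.round(s,4),'ribdist',np.linalg.norm(v),'yaw',np.degrees(np.arctan2(v[1],v[0])))
    yel=(hsv[...,0]>20)&(hsv[...,0]<33)&(hsv[...,1]>150)&(P[...,1]<-.15)&(P[...,2]>.02)
    yel&=P[...,0]>.35
    print(n,'band',yel.sum(),np.round(np.median(P[yel],0),4), np.round(np.ptp(P[yel],axis=0),3))
    g=(hsv[...,0]>45)&(hsv[...,0]<85)&(hsv[...,1]>80)&(P[...,2]>.03)&(P[...,1]<-.15)
    q=P[g&(P[...,2]>.038)]; 
    c=q.mean(0);w=np.linalg.svd(q[:,:2]-c[:2],full_matrices=False)[2][0]; w*=np.sign(w[0]); print(n,'bar',g.sum(),np.round(c,4),np.degrees(np.arctan2(w[1],w[0])))
    hub=(P[...,2]>.043)&(P[...,2]<.058)&(np.abs(P[...,0]-.47)<.08)&(P[...,1]<-.2)&(P[...,1]>-.45)&(hsv[...,2]<100)&(hsv[...,1]<90)
    q=P[hub][:,:2]; 
    if len(q): (cx,cy),rr=cv2.minEnclosingCircle((q*1e3).astype(np.float32)); print(n,'hub',len(q),cx,cy,rr,q.mean(0))
    tip=(P[...,2]>.138)&(P[...,2]<.18)&(np.abs(P[...,0]-.57)<.1)&(np.abs(P[...,1])<.1); print(n,'spindle',tip.sum(),np.round(np.median(P[tip],0),4),P[tip][:,2].max())
    sh=(P[...,2]>.123)&(P[...,2]<.136)&(np.abs(P[...,0]-.57)<.1)&(np.abs(P[...,1])<.1); q=P[sh][:,:2]; (cx,cy),rr=cv2.minEnclosingCircle((q*1e3).astype(np.float32)); print(n,'shoulder',sh.sum(),cx,cy,rr,np.median(P[sh][:,2]))
    bm=(P[...,2]>.1)&(P[...,2]<.118)&(np.abs(P[...,0]-.57)<.12)&(np.abs(P[...,1])<.16); print(n,'beam',np.round(cv2.minAreaRect((P[bm][:,:2]*1e3).astype(np.float32))[0],1),cv2.minAreaRect((P[bm][:,:2]*1e3).astype(np.float32))[1:])
E
python3 m.py
python3 -c "
import cv2
a=cv2.imread('pics/top0.png')[170:400,140:260];cv2.imwrite('pics/crop0.png',cv2.resize(a,None,fx=2.5,fy=2.5,interpolation=3))"
```

```text
top blue [407. 145.] 578 ext [0.084 0.079] low [ 0.792 -0.186  0.01 ] rib [ 0.8064 -0.1914  0.0364]
   ring [ 0.7911 -0.1842  0.0294] ribdist 0.016851673572896155 yaw -25.06436083234708
top blue [221. 224.] 1159 ext [0.153 0.092] low [0.59  0.278 0.013] rib [0.6661 0.2536 0.0388]
   ring [0.587  0.2847 0.046 ] ribdist 0.08501547117577336 yaw -21.39299473930814
top blue [183. 282.] 591 ext [0.097 0.086] low [0.455 0.363 0.01 ] rib [0.5031 0.3979 0.0292]
   ring [0.4523 0.3595 0.0325] ribdist 0.06368179499130727 yaw 37.07599727440823
top blue [201. 352.] 1271 ext [0.095 0.151] low [0.29  0.307 0.013] rib [0.3206 0.3825 0.0397]
   ring [0.2863 0.3026 0.0448] ribdist 0.08693211852482137 yaw 66.80262752166341
top band 81 [ 0.543  -0.3055  0.042 ] [0.149 0.058 0.017]
top bar 467 [ 0.5973 -0.2911  0.0433] 14.843089973535426
top hub 335 491.75885009765625 -322.70123291015625 41.17897033691406 [ 0.47901751 -0.32318364]
top spindle 69 [0.5648 0.0294 0.1674] 0.17396572651365116
top shoulder 464 568.185302734375 29.106630325317383 30.261314392089844 0.12975283440244878
top beam [566.1  29.9] ((2
[... 534 characters left out ...]
.0461] ribdist 0.09152959840628012 yaw -21.971789478334905
scene blue [274. 401.] 1445 ext [0.087 0.085] low [ 0.783 -0.185  0.01 ] rib [ 0.7766 -0.1818  0.038 ]
   ring [ 0.7844 -0.185   0.0292] ribdist 0.008485877471386386 yaw 157.46730738767724
scene band 85 [ 0.5422 -0.3078  0.0421] [0.555 0.085 0.93 ]
scene bar 746 [ 0.3288 -0.2751  0.0587] -3.5129672313102027
scene hub 389 490.5174865722656 -321.4115295410156 42.795494079589844 [ 0.47727933 -0.3251264 ]
scene spindle 113 [0.5721 0.0246 0.1611] 0.1724942254764803
scene shoulder 441 567.81494140625 27.940980911254883 30.954866409301758 0.1290956779699438
scene beam [569.5  27.2] ((229.9615478515625, 54.73493194580078), 87.54972839355469)
```

View pics/crop0.png

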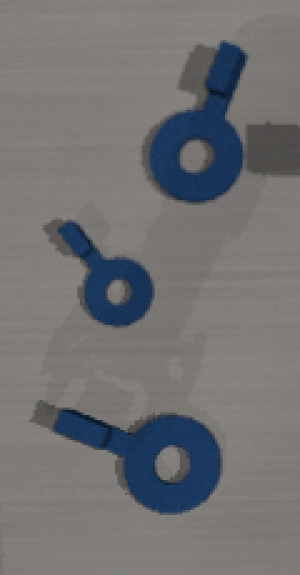

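The crop confirms it. The plate at (187,287), crop (118,292), has a ring radius of about 34 mm, while the other two measure 45–46 mm, so it is the 68 mm one. Its rib centre is at about (0.505, 0.398) and its yaw is about 37°. I'll move over it.

Request:
move_arm(series=[[[4, -0.8, 0, 0, 0, 5, 1], [4, -0.8, 0, 0, 0, 6, 1], [4, -0.8, 0, 0, 0, 6, 1], [4, -0.8, 0, 0, 0, 6, 1], [4, -0.8, 0, 0, 0, 6, 1]]])

```text
clock: 1.6
eef_pos: [0.3303, 0.4433, 0.2319]
tool_rot: [-0.138, 0.99, 0.001, -0.001]
ft_force: [0.2, 1.0, 0.4]
grip_width: 0.0854
```

Run:
```python
from h import *
o=bot.get_obs(); print({k:np.round(o[k],3).tolist() for k in ['clock','eef_pos','tool_rot','joint_pos']},R.from_quat(o['tool_rot']).as_matrix()[:,1]); print(bot.camera_info('wrist'))
```

```text
{'clock': 1.6, 'eef_pos': [0.33, 0.443, 0.232], 'tool_rot': [-0.138, 0.99, 0.001, -0.001], 'joint_pos': [0.929, 0.346, 0.151, 1.375, 0.002, 0.652]} [-0.2734694   0.9618787   0.00196261]
{'vfov': 68.4157629009728, 'cx': 323.7242061310062, 'cy': 234.78929860616194, 'k1': -0.03595924175887455, 'tool_from_camera': array([[ 2.78542271e-04, -9.65059840e-01, -2.62029441e-01,
         6.73357733e-02],
       [ 9.99999803e-01,  4.16378146e-04, -4.70510528e-04,
        -1.32000011e-03],
       [ 5.63174147e-04, -2.62029258e-01,  9.65059765e-01,
        -1.42882370e-01],
       [ 0.00000000e+00,  0.00000000e+00,  0.00000000e+00,
         1.00000000e+00]])}
```

Request:
move_arm(series=[[[4, -1, 0, 0, 0, 6, 1], [4, -1, 0, 0, 0, 6, 1], [4, -1, 0, 0, 0, 6, 1], [4, -1, -1.5, 0, 0, 3, 1], [1.4, -0.5, -1.5, 0, 0, 0, 1]]])

```text
clock: 2.1
eef_pos: [0.5157, 0.3956, 0.203]
tool_rot: [-0.323, 0.946, 0.002, 0.002]
ft_force: [-0.2, -0.5, -0.6]
grip_width: 0.0857
```

```bash
cat > plate.py <<'E'
from h import *
import sys
im,d,o=snap('wrist',sys.argv[1]); P=pts('wrist',d,o)
print({k:np.round(o[k],4).tolist() for k in ['clock','eef_pos','joint_pos']},'tooly yaw',np.degrees(np.arctan2(*R.from_quat(o['tool_rot']).as_matrix()[[1,0],1])), 'tilt z',R.from_quat(o['tool_rot']).as_matrix()[:,2].round(3))
hsv=cv2.cvtColor(im,cv2.COLOR_RGB2HSV)
blue=(hsv[...,0]>100)&(hsv[...,0]<125)&(hsv[...,1]>120)&(P[...,2]>-.01)&(P[...,2]<.06)
Q=P[blue]; Q=Q[np.linalg.norm(Q[:,:2]-[.475,.375],axis=1)<.1]
t=Q[Q[:,2]>.025]; r=Q[(Q[:,2]<.014)&(Q[:,2]>.006)]
print('rib',cv2.minAreaRect((t[:,:2]*1e3).astype(np.float32)),np.median(t[:,2]),'ringz',np.median(r[:,2]),len(t),len(r))
rib=t.mean(0)[:2]; q=r[:,:2]
h=cv2.convexHull((q*1e5).astype(np.int32)).reshape(-1,2)/1e5
dd=np.linalg.norm(h-rib,axis=1); far=h[dd>.045]
from scipy.optimize import least_squares
s=least_squares(lambda p:np.hypot(far[:,0]-p[0],far[:,1]-p[1])-p[2],[*far.mean(0),.034],loss='soft_l1',f_scale=.001).x
c=np.array(cv2.minAreaRect((t[:,:2]*1e3).astype(np.float32))[0])/1e3
v=c-s[:2]; print('ring',s.round(4),'rib-ring',np.linalg.norm(v),'yaw',np.degrees(np.arctan2(v[1],v[0])))
E
python3 plate.py w1
```

```text
{'clock': 2.1, 'eef_pos': [0.5157, 0.3956, 0.203], 'joint_pos': [0.6533, 0.5541, 0.3997, 1.4104, 0.002, -0.0042]} tooly yaw 127.67247184842881 tilt z [ 0.003  0.005 -1.   ]
rib ((501.8731689453125, 397.061279296875), (34.560157775878906, 14.59290885925293), 37.85426330566406) 0.03009247007075097 ringz 0.010268128542167076 300 3430
ring [0.497  0.3598 0.0732] rib-ring 0.03752610383507538 yaw 82.58967271856073
```

View pics/w1.png

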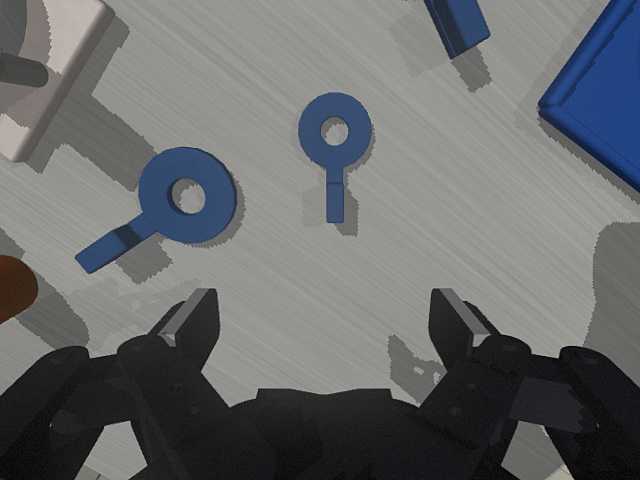

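The wrist view shows the small plate's ring at (335,130) and its rib at (335,202), in line with the jaws. I'll descend onto the rib at (0.502, 0.397).

Request:
move_arm(series=[[[-0.7, 0.1, -4, 0, 0, 0, 1], [-0.7, 0.1, -4, 0, 0, 0, 1], [0, 0, -4, 0, 0, 0, 0.6], [0, 0, -4, 0, 0, 0, 0.6], [0, 0, -2.5, 0, 0, 0, 0.6]]])

```text
clock: 2.65
eef_pos: [0.5001, 0.3979, 0.0129]
tool_rot: [-0.32, 0.947, 0.003, 0.004]
ft_force: [0.7, 0.7, -0.6]
grip_width: 0.0512
```

```bash
sed -i 's/<.1\]; t=/<.1]; Q=Q[np.linalg.norm(Q[:,:2]-[.587,.285],axis=1)>.06]; t=/' plate.py; python3 plate.py w2
```

```text
{'clock': 2.65, 'eef_pos': [0.5001, 0.3979, 0.0129], 'joint_pos': [0.6703, 0.6669, 0.0786, 0.9729, 0.0037, 0.0181]} tooly yaw 127.37089975538602 tilt z [ 0.005  0.009 -1.   ]
rib ((501.6082763671875, 396.872314453125), (35.712867736816406, 15.383407592773438), 38.185943603515625) 0.030052395269347332 ringz 0.010212137424983891 2959 19861
ring [0.4956 0.3556 0.0717] rib-ring 0.04167200247166087 yaw 81.68815046435951
```

View pics/w2.png

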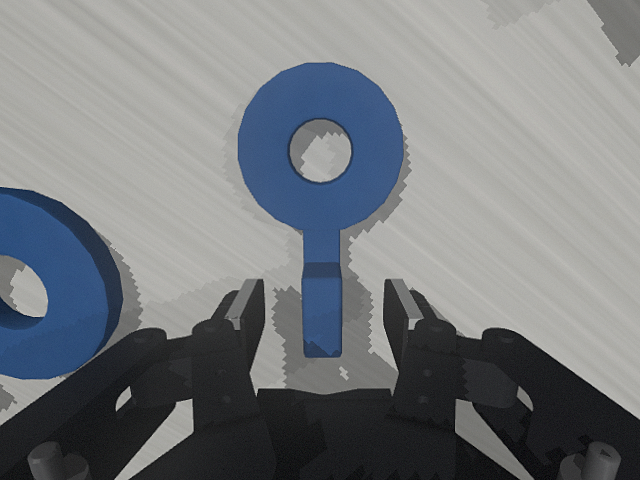

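The rib at (322,310) is between the pads at x≈245 and x≈400. I'll go down the last 0.8 cm and close.

Request:
move_arm(series=[[[0.1, -0.1, -0.7, -0.3, 0.2, 0.5, 0.6], [0, 0, 0, 0, 0, 0, 0], [0, 0, 0, 0, 0, 0, 0], [0, 0, 0, 0, 0, 0, 0], [0, 0, 0, 0, 0, 0, 0]]])

```text
clock: 3.2
eef_pos: [0.4987, 0.3977, 0.0052]
tool_rot: [-0.326, 0.945, 0.001, -0.0]
ft_force: [0.4, -0.3, -1.9]
grip_width: 0.015
```

```bash
python3 plate.py w3
```

```text
{'clock': 3.2, 'eef_pos': [0.4987, 0.3977, 0.0052], 'joint_pos': [0.6722, 0.68, 0.0805, 0.9713, 0.0023, 0.0087]} tooly yaw 128.01432658106106 tilt z [-0.001  0.002 -1.   ]
rib ((502.9698791503906, 398.6571044921875), (36.887550354003906, 17.213918685913086), 38.96459197998047) 0.03241216610789065 ringz 0.012236650191226814 3609 22174
ring [0.4958 0.3574 0.0727] rib-ring 0.04189367957451376 yaw 80.11947076889318
```

View pics/w3.png

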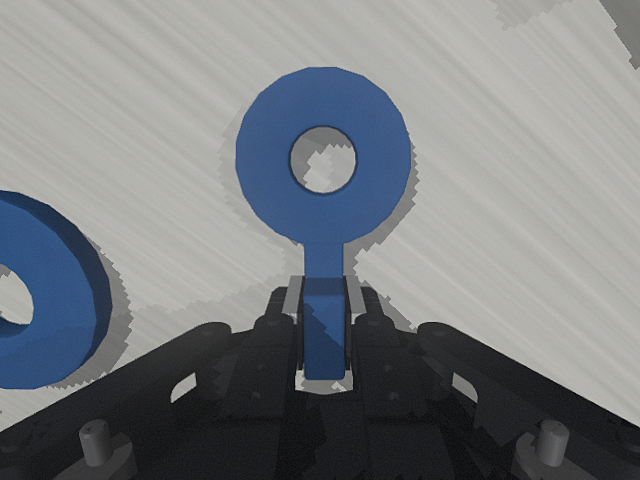

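Gripped at 15 mm. I'll lift straight up and measure the ring in the hand.

Request:
move_arm(series=[[[0, 0, 3, 0, 0, 0, 0], [0, 0, 5, 0, 0, 0, 0], [0, 0, 5, 0, 0, 0, 0], [0, 0, 5, 0, 0, 0, 0], [0, 0, 3.5, 0, 0, 0, 0]]])

```text
clock: 3.75
eef_pos: [0.4939, 0.3935, 0.2213]
tool_rot: [-0.325, 0.946, -0.001, -0.006]
ft_force: [0.6, 1.4, -1.6]
grip_width: 0.0149
```

```bash
cat > held.py <<'E'
from h import *
import sys
from scipy.optimize import least_squares
im,d,o=snap('wrist',sys.argv[1]); P=pts('wrist',d,o)
M=R.from_quat(o['tool_rot']).as_matrix()
print({k:np.round(o[k],4).tolist() for k in ['clock','eef_pos','ft_force','grip_width']},'tooly yaw',np.degrees(np.arctan2(M[1,1],M[0,1])), 'toolz',M[:,2].round(4))
hsv=cv2.cvtColor(im,cv2.COLOR_RGB2HSV)
blue=(hsv[...,0]>100)&(hsv[...,0]<125)&(hsv[...,1]>120)&(P[...,2]>o['eef_pos'][2]-.025)
T=(P-o['eef_pos'])@M   # tool coords
ring=blue&(T[...,0]>.033)&(T[...,0]<.12)&(abs(T[...,1])<.05)
q=P[ring]; A=np.c_[q[:,:2]-q[:,:2].mean(0),np.ones(len(q))]; c=np.linalg.lstsq(A,q[:,2],rcond=None)[0]
print('ring n',len(q),'top z mean',c[2],'slopes deg',np.degrees(c[:2]).round(2))
h=cv2.convexHull((q[:,:2]*1e5).astype(np.int32)).reshape(-1,2)/1e5
t=(h-o['eef_pos'][:2])@M[:2,0]; h=h[t>.04]
s=least_squares(lambda p:np.hypot(h[:,0]-p[0],h[:,1]-p[1])-p[2],[*h.mean(0),.034],loss='soft_l1',f_scale=.001).x
print('outer ring',s.round(4))
cnt,hi=cv2.findContours(ring.astype(np.uint8),cv2.RETR_CCOMP,cv2.CHAIN_APPROX_NONE)
for k,cc in enumerate(cnt):
    if hi[0][k][3]>=0 and len(cc)>60:
        uv=cc.reshape(-1,2); p=P[uv[:,1],uv[:,0]]; (e,r)=cv2.minEnclosingCircle((p[:,:2]*1e3).astype(np.float32)); s2=least_squares(lambda p_:np.hypot(p[:,0]-p_[0],p[:,1]-p_[1])-p_[2],[*p[:,:2].mean(0),.013],loss='soft_l1',f_scale=.001).x; print('hole',uv.mean(0).round(),s2.round(4)); s=s2
print('tool-frame of centre',((np.r_[s[:2],c[2]]-o['eef_pos'])@M).round(4),'delta to spindle (.568,.0285) cm',((np.array([.568,.0285])-s[:2])*100).round(2))
sp=(P[...,2]>.135)&(P[...,2]<.176)&~blue&(np.hypot(P[...,0]-.568,P[...,1]-.0285)<.03)
if sp.sum()>30: print('spindle pts',sp.sum(),np.median(P[sp],0).round(4)); tp=P[sp&(P[...,2]>.165)]; print('tip',len(tp),tp.mean(0).round(4) if len(tp) else 0)
E
python3 held.py w4
```

```text
{'clock': 3.75, 'eef_pos': [0.4939, 0.3935, 0.2213], 'ft_force': [0.6027, 1.3504, -1.555], 'grip_width': 0.0149} tooly yaw 127.96020655063577 toolz [-0.0108 -0.0055 -0.9999]
ring n 19847 top z mean 0.23050874104233052 slopes deg [-1.16 -0.79]
outer ring [0.4477 0.3557 0.0333]
hole [321. 159.] [0.4477 0.3555 0.0131]
tool-frame of centre [ 0.0599 -0.0015 -0.0085] delta to spindle (.568,.0285) cm [ 12.03 -32.7 ]
```

View pics/w4.png

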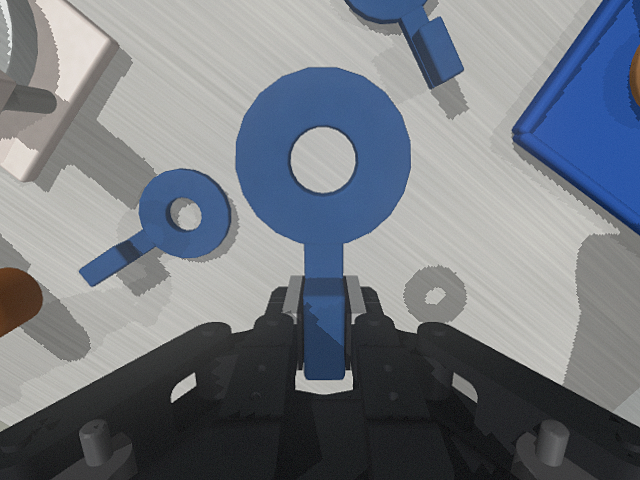

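The hand holds the plate with its hole centre 60 mm from the TCP. I'll carry it towards the spindle, stopping short to look.

Request:
move_arm(series=[[[1.7, -4.5, 0, 0.3, -0.6, 0, 0], [1.7, -4.5, 0, 0, 0, 0, 0], [1.7, -4.5, 0, 0, 0, 0, 0], [1.7, -4.5, 0, 0, 0, 0, 0], [1.5, -4, 0, 0, 0, 0, 0]]])

```text
clock: 4.3
eef_pos: [0.5809, 0.1766, 0.2361]
tool_rot: [-0.332, 0.943, 0.004, 0.014]
ft_force: [1.2, -0.3, -0.6]
grip_width: 0.015
```

Request:
move_arm(series=[[[1.5, -4, 0, 0, 0, 0, 0], [1.2, -3.5, 0, 0, 0, 0, 0], [0, 0, 0, 0, 0, 0, 0], [0, 0, 0, 0, 0, 0, 0], [0, 0, 0, 0, 0, 0, 0]]])

```text
clock: 4.8
eef_pos: [0.6103, 0.0914, 0.2377]
tool_rot: [-0.326, 0.945, 0.003, 0.016]
ft_force: [-0.4, 0.4, -1.8]
grip_width: 0.0153
```

```bash
python3 held.py w5
```

```text
{'clock': 4.8, 'eef_pos': [0.6103, 0.0914, 0.2377], 'ft_force': [-0.3734, 0.4385, -1.8465], 'grip_width': 0.0153} tooly yaw 128.11333441108715 toolz [ 0.0274  0.0166 -0.9995]
ring n 16476 top z mean 0.2438066321446217 slopes deg [-0.2 -1.3]
outer ring [0.5639 0.0534 0.0332]
hole [322. 158.] [0.564  0.0531 0.0131]
tool-frame of centre [ 0.0598 -0.0016 -0.008 ] delta to spindle (.568,.0285) cm [ 0.4  -2.46]
```

View pics/w5.png

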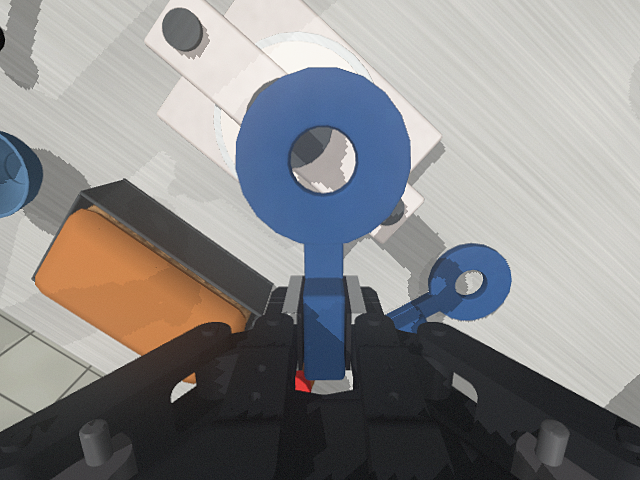

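The ring sits at the same pixels as when it was gripped, so there was no slip. The tool has tilted about 1.8°. I'll level it and centre the hole over the spindle.

Request:
move_arm(series=[[[0.2, -1.2, 0, -0.9, 1.6, 0, 0], [0.2, -1.2, 0, 0, 0, 0, 0], [0, 0, 0, 0, 0, 0, 0], [0, 0, 0, 0, 0, 0, 0], [0, 0, 0, 0, 0, 0, 0]]])

```text
clock: 5.35
eef_pos: [0.613, 0.0728, 0.2381]
tool_rot: [-0.331, 0.944, 0.001, 0.0]
ft_force: [-0.0, 0.3, -1.0]
grip_width: 0.0153
```

```bash
python3 held.py w6; python3 -c "
from h import *
snap('top','top1');snap('scene','scene1')
a=cv2.imread('pics/top1.png')[170:290,240:400];b=cv2.imread('pics/scene1.png')[190:340,240:440]
w=cv2.imread('pics/w6.png')[60:260,220:430]
cv2.imwrite('pics/c1.png',np.hstack([cv2.resize(x,(260,260),interpolation=3) for x in (a,b,w)]))"
```

```text
{'clock': 5.35, 'eef_pos': [0.613, 0.0728, 0.2381], 'ft_force': [-0.036, 0.3195, -0.9906], 'grip_width': 0.0153} tooly yaw 128.6268048098921 toolz [-3.0e-04  2.7e-03 -1.0e+00]
ring n 18351 top z mean 0.245863985671132 slopes deg [-0.65 -0.76]
outer ring [0.5671 0.0344 0.0332]
hole [320. 159.] [0.5671 0.0342 0.013 ]
tool-frame of centre [ 0.0599 -0.0015 -0.0079] delta to spindle (.568,.0285) cm [ 0.09 -0.57]
spindle pts 646 [0.5672 0.0258 0.1696]
tip 632 [0.5672 0.0258 0.1691]
```

View pics/c1.png

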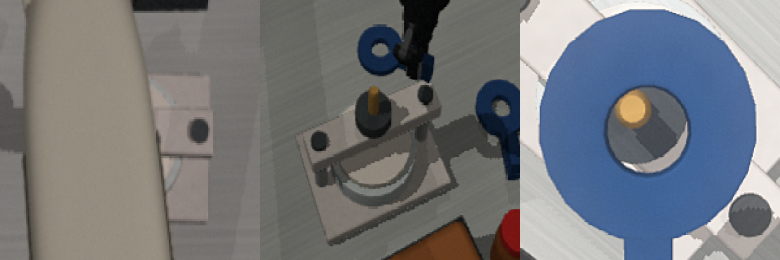

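The brass tip shows through the hole, up and left of centre, at (0.567, 0.026). I'll shift −0.8 cm in y and lower to about 1 cm above the tip.

Request:
move_arm(series=[[[0, -0.5, 0, 0, 0, -0.5, 0], [0, -0.4, -1.5, 0, 0, 0, 0], [0, 0, -2, 0, 0, 0, 0], [0, 0, -1.5, 0, 0, 0, 0], [0, 0, 0, 0, 0, 0, 0]]])

```text
clock: 6.0
eef_pos: [0.6134, 0.0625, 0.1881]
tool_rot: [-0.326, 0.945, 0.001, 0.002]
ft_force: [-0.1, 0.1, -1.2]
grip_width: 0.015
```

```bash
python3 held.py w7; python3 -c "
import cv2
w=cv2.imread('pics/w7.png')[40:280,200:450]
cv2.imwrite('pics/c2.png',cv2.resize(w,None,fx=2,fy=2))"
```

```text
{'clock': 6.0, 'eef_pos': [0.6134, 0.0625, 0.1881], 'ft_force': [-0.0717, 0.1347, -1.1696], 'grip_width': 0.015} tooly yaw 128.0240343127403 toolz [ 0.0033  0.0025 -1.    ]
ring n 17035 top z mean 0.1958076578682296 slopes deg [-0.99 -1.05]
outer ring [0.5672 0.0247 0.0332]
hole [320. 158.] [0.5671 0.0245 0.013 ]
tool-frame of centre [ 0.0599 -0.0015 -0.0079] delta to spindle (.568,.0285) cm [0.09 0.4 ]
spindle pts 1148 [0.5671 0.0252 0.1695]
tip 1121 [0.5671 0.0253 0.169 ]
```

View pics/c2.png

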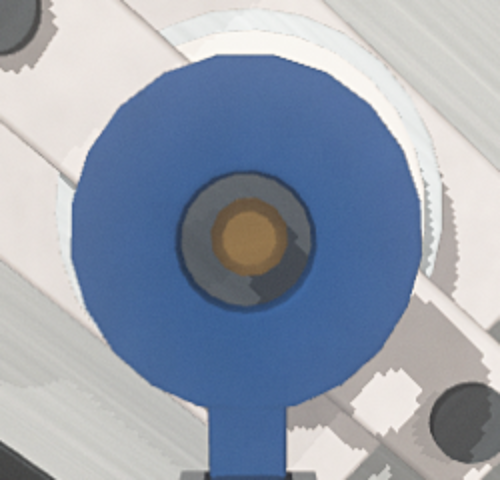

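The tip is within 1 mm of the hole centre in 3-D. Lowering.

Request:
move_arm(series=[[[0, 0, -1, 0, 0, 0, 0], [0, 0, -1.2, 0, 0, 0, 0], [0, 0, -1.2, 0, 0, 0, 0], [0, 0, -1, 0, 0, 0, 0], [0, 0, 0, 0, 0, 0, 0]]])

```text
clock: 6.55
eef_pos: [0.6152, 0.0625, 0.1442]
tool_rot: [-0.326, 0.946, -0.0, 0.005]
ft_force: [0.1, -0.6, 0.3]
grip_width: 0.015
```

```bash
python3 held.py w8; python3 -c "
import cv2
w=cv2.imread('pics/w8.png')[40:280,200:450]
cv2.imwrite('pics/c3.png',cv2.resize(w,None,fx=2,fy=2))"
```

```text
{'clock': 6.55, 'eef_pos': [0.6152, 0.0625, 0.1442], 'ft_force': [0.0827, -0.5888, 0.2843], 'grip_width': 0.015} tooly yaw 127.99879434196514 toolz [ 0.0091  0.003  -1.    ]
ring n 13159 top z mean 0.1519802214815578 slopes deg [-2.37 -1.68]
outer ring [0.5689 0.0246 0.0331]
hole [366. 196.] [0.5688 0.0467 0.0019]
hole [335. 168.] [0.5686 0.0256 0.0141]
tool-frame of centre [ 0.0594 -0.0003 -0.0083] delta to spindle (.568,.0285) cm [-0.06  0.29]
spindle pts 5771 [0.5612 0.0263 0.151 ]
tip 2092 [0.567  0.0252 0.169 ]
```

View pics/c3.png

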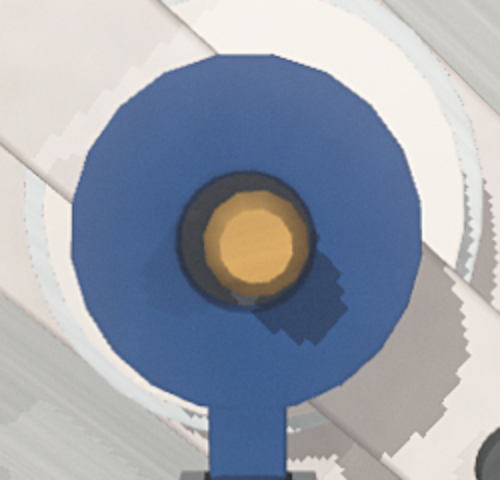

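Now on the spindle, no contact force. I'll take out 2 mm in x and lower the last ~9 mm gently.

Request:
move_arm(series=[[[-0.2, 0, -0.3, -0.2, 0.5, 0, 0], [0, 0, -0.3, 0, 0, 0, 0], [0, 0, -0.2, 0, 0, 0, 0], [0, 0, -0.1, 0, 0, 0, 0], [0, 0, 0, 0, 0, 0, 0]]])

```text
clock: 7.1
eef_pos: [0.6145, 0.0627, 0.1366]
tool_rot: [-0.326, 0.945, -0.001, 0.002]
ft_force: [-0.6, 0.1, -1.1]
grip_width: 0.0149
```

```bash
python3 held.py w9
```

```text
{'clock': 7.1, 'eef_pos': [0.6145, 0.0627, 0.1366], 'ft_force': [-0.6442, 0.0564, -1.1423], 'grip_width': 0.0149} tooly yaw 128.01491160606943 toolz [ 3.4e-03 -5.0e-04 -1.0e+00]
ring n 12309 top z mean 0.14465316324242602 slopes deg [-1.84 -1.31]
outer ring [0.5683 0.0249 0.0332]
hole [346. 181.] [0.5694 0.028  0.0155]
tool-frame of centre [ 0.057   0.0004 -0.0082] delta to spindle (.568,.0285) cm [-0.14  0.05]
spindle pts 6614 [0.564  0.0272 0.144 ]
tip 2367 [0.567  0.0252 0.169 ]
```

Request:
move_arm(series=[[[-0.1, 0, -0.1, 0, 0.2, 0, 0], [0, 0, -0.1, 0, 0, 0, 0], [0, 0, 0, 0, 0, 0, 0], [0, 0, 0, 0, 0, 0, 0], [0, 0, 0, 0, 0, 0, 0]]])

```text
clock: 7.65
eef_pos: [0.6138, 0.0627, 0.1352]
tool_rot: [-0.326, 0.945, -0.0, 0.0]
ft_force: [-0.3, 0.0, -0.7]
grip_width: 0.0149
```

Request:
move_arm(series=[[[0, 0, -0.1, 0, 0, 0, 0], [0, 0, -0.1, 0, 0, 0, 0], [0, 0, 0, 0, 0, 0, 0], [0, 0, 0, 0, 0, 0, 0], [0, 0, 0, 0, 0, 0, 0]]])

```text
clock: 8.15
eef_pos: [0.614, 0.0628, 0.1333]
tool_rot: [-0.326, 0.945, -0.0, 0.001]
ft_force: [-0.4, -1.7, -0.6]
grip_width: 0.0152
```

Request:
move_arm(series=[[[0, 0, -0.1, 0, 0, 0, 0], [0, 0, -0.1, 0, 0, 0, 0], [0, 0, 0, 0, 0, 0, 0], [0, 0, 0, 0, 0, 0, 0], [0, 0, 0, 0, 0, 0, 0]]])

```text
clock: 8.65
eef_pos: [0.614, 0.0627, 0.1333]
tool_rot: [-0.326, 0.945, -0.001, 0.001]
ft_force: [-0.6, 0.6, 0.8]
grip_width: 0.0147
```

```bash
python3 held.py w10
```

```text
{'clock': 8.65, 'eef_pos': [0.614, 0.0627, 0.1333], 'ft_force': [-0.6153, 0.615, 0.7649], 'grip_width': 0.0147} tooly yaw 128.00685663928923 toolz [ 2.9e-03 -4.0e-04 -1.0e+00]
ring n 11523 top z mean 0.1414627987590476 slopes deg [-1.78 -1.27]
outer ring [0.5677 0.0249 0.0331]
tool-frame of centre [ 0.0598 -0.0014 -0.0083] delta to spindle (.568,.0285) cm [0.03 0.36]
spindle pts 7099 [0.5656 0.0277 0.1408]
tip 2494 [0.567  0.0252 0.169 ]
```

View pics/w10.png

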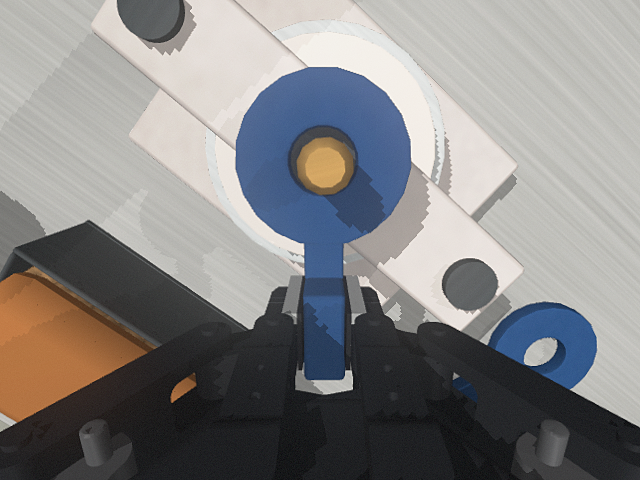

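The plate is seated: lowering stopped at 0.1333 and the force changed sign. Releasing.

Request:
move_arm(series=[[[0, 0, 0, 0, 0, 0, 0.5], [0, 0, 0, 0, 0, 0, 0.5], [0, 0, 0, 0, 0, 0, 0.5], [0, 0, 1.5, 0, 0, 0, 0.5], [0, 0, 3, 0, 0, 0, 0.5]]])

```text
clock: 9.2
eef_pos: [0.611, 0.0624, 0.1733]
tool_rot: [-0.326, 0.945, 0.001, -0.004]
ft_force: [0.8, 0.0, 0.8]
grip_width: 0.0428
```

Request:
move_arm(series=[[[0, 0, 4, 0, 0, 0, 0.8], [0, 0, 3, 0, 0, 0, 1], [0, 0, 2, 0, 0, 0, 1], [0, 0, 0, 0, 0, 0, 1], [0, 0, 0, 0, 0, 0, 1]]])

```text
clock: 9.7
eef_pos: [0.6121, 0.0625, 0.2697]
tool_rot: [-0.326, 0.945, -0.0, -0.001]
ft_force: [-0.1, -0.1, -1.8]
grip_width: 0.0854
```

```bash
cat > pl.py <<'E'
from h import *
import sys
im,d,o=snap('wrist',sys.argv[1]); P=pts('wrist',d,o)
print(o['eef_pos'].round(4),o['tool_rot'].round(3))
hsv=cv2.cvtColor(im,cv2.COLOR_RGB2HSV)
b=(hsv[...,0]>100)&(hsv[...,0]<125)&(hsv[...,1]>120)&(P[...,2]>.125)&(np.hypot(P[...,0]-.567,P[...,1]-.025)<.1)
q=P[b]; print(len(q)); r=q[np.hypot(q[:,0]-.567,q[:,1]-.025)<.04]
A=np.c_[r[:,:2]-[.567,.025],np.ones(len(r))]; c=np.linalg.lstsq(A,r[:,2],rcond=None)[0]; print('ring z',c[2],'slope deg',np.degrees(c[:2]))
t=q[q[:,2]>.152]; print('rib',t.mean(0).round(4), t[:,2].mean())
sh=(hsv[...,1]<60)&(hsv[...,2]>120)&(abs(P[...,2]-.11)<.008)&(np.hypot(P[...,0]-.567,P[...,1]-.025)<.12);print('beam z',np.median(P[sh][:,2]))
E
python3 pl.py w11
```

```text
[0.6121 0.0625 0.2697] [-0.326  0.945 -0.    -0.001]
1197
ring z 0.15606269279003174 slope deg [-19.00784348 -25.45254713]
rib [0.6033 0.0671 0.2382] 0.23818374158928868
beam z 0.1101454062387758
```

View pics/w11.png

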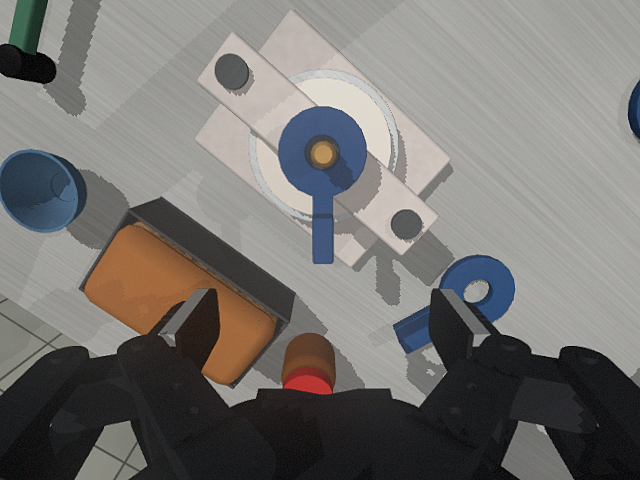

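Run:
```python
from h import *
z=np.load('pics/w11.npz'); P=pts('wrist',z['d'],dict(tool_rot=z['q'],eef_pos=z['p'])); hsv=cv2.cvtColor(z['im'],cv2.COLOR_RGB2HSV)
v,u=np.mgrid[:480,:640]
b=(hsv[...,0]>100)&(hsv[...,0]<125)&(hsv[...,1]>120)&(u>270)&(u<375)&(v>100)&(v<270)
r=P[b&(v<188)]; c0=np.median(r,0); print(c0); A=np.c_[r[:,:2]-c0[:2],np.ones(len(r))]
k=abs(r[:,2]-c0[2])<.006; c=np.linalg.lstsq(A[k],r[k,2],rcond=None)[0]; print('ring',k.sum(),c[2],np.degrees(c[:2])); t=P[b&(v>222)&(v<260)&(u>314)&(u<331)]; print('rib',np.median(t,0),np.percentile(t[:,2],[5,95]))
sh=(abs(P[...,2]-.11)<.008)&(u>200)&(u<430)&(v<250)&(hsv[...,1]<50)&(hsv[...,2]>120);q=P[sh];A=np.c_[q[:,:2]-q[:,:2].mean(0),np.ones(len(q))];c=np.linalg.lstsq(A,q[:,2],rcond=None)[0];print('beam',c[2],np.degrees(c[:2]))
```

```text
[0.58096769 0.03498629 0.14007774]
ring 524 0.1401459271399742 [0.3029379  0.02864214]
rib [0.61526446 0.06241214 0.1600739 ] [0.15898083 0.16115628]
beam 0.11013390456036518 [ 0.09302867 -0.06514644]
```

The plate lies flat: ring top at 0.140, rib top at 0.160, slopes under 0.3°, spindle through the hole. Now the lever: I'll move over the yellow band at about (0.543, −0.306), bar yaw about 15°.

Request:
move_arm(series=[[[-0.9, -4.5, 0, 0, 0, -4, 1], [-0.9, -4.5, 0, 0, 0, -4, 1], [-0.9, -4.5, 0, 0, 0, -4, 1], [-0.9, -4.5, 0, 0, 0, -4, 1], [-0.9, -4.5, 0, 0, 0, -4, 1]]])

```text
clock: 10.25
eef_pos: [0.5628, -0.1613, 0.2587]
tool_rot: [-0.157, 0.988, 0.004, -0.007]
ft_force: [1.6, -0.5, 0.6]
grip_width: 0.0852
```

Request:
move_arm(series=[[[-0.9, -4.5, -2, 0, 0, -3, 1], [-0.9, -4.5, -2, 0, 0, 0, 1], [-0.6, -4, -2, 0, 0, 0, 1], [0, 0, 0, 0, 0, 0, 1], [0, 0, 0, 0, 0, 0, 1]]])

```text
clock: 10.75
eef_pos: [0.5313, -0.297, 0.1883]
tool_rot: [-0.125, 0.992, 0.008, -0.013]
ft_force: [0.6, 1.0, -0.0]
grip_width: 0.0854
```

```bash
cat > lev.py <<'E'
from h import *
import sys
im,d,o=snap('wrist',sys.argv[1]); P=pts('wrist',d,o); M=R.from_quat(o['tool_rot']).as_matrix(); z0=float(sys.argv[2]) if len(sys.argv)>2 else 0
print({k:np.round(o[k],4).tolist() for k in ['clock','eef_pos','ft_force','grip_width']},'tooly yaw',np.degrees(np.arctan2(M[1,1],M[0,1])).round(2), 'toolz',M[:,2].round(4))
hsv=cv2.cvtColor(im,cv2.COLOR_RGB2HSV); Z=P[...,2]-z0
yel=(hsv[...,0]>20)&(hsv[...,0]<33)&(hsv[...,1]>150)&(Z>.036)&(Z<.055)
g=(hsv[...,0]>45)&(hsv[...,0]<85)&(hsv[...,1]>80)&(Z>.036)&(Z<.055)
if yel.sum(): print('band',yel.sum(),cv2.minAreaRect((P[yel][:,:2]*1e3).astype(np.float32)),P[yel].mean(0).round(4))
if g.sum():
    q=P[g|yel]; c=q.mean(0); w=np.linalg.svd(q-c,full_matrices=False)[2][0]; w*=np.sign(w[0]); print('bar',len(q),c.round(4),'yaw',np.degrees(np.arctan2(w[1],w[0])).round(2),'pitch',np.degrees(np.arcsin(w[2])).round(2))
hub=(Z>.044)&(Z<.056)&(hsv[...,1]<90)&(hsv[...,2]<110)
hub=cv2.morphologyEx(hub.astype(np.uint8),cv2.MORPH_OPEN,np.ones((3,3)))
T=(P-o['eef_pos'])@M
hub&=((T[...,0]>.02)&(abs(T[...,1])<.06)&(T[...,0]<.14)).astype(np.uint8)
q=P[hub>0]
if len(q)>50:
    from scipy.optimize import least_squares
    h=cv2.convexHull((q[:,:2]*1e5).astype(np.int32)).reshape(-1,2)/1e5
    s=least_squares(lambda p:np.hypot(h[:,0]-p[0],h[:,1]-p[1])-p[2],[*h.mean(0),.028],loss='soft_l1',f_scale=.001).x
    A=np.c_[q[:,:2]-s[:2],np.ones(len(q))]; c=np.linalg.lstsq(A,q[:,2],rcond=None)[0]
    print('hub outer',len(q),s.round(4),'top z',c[2].round(4),'slopes',np.degrees(c[:2]).round(2))
    cnt,hi=cv2.findContours(hub,cv2.RETR_CCOMP,cv2.CHAIN_APPROX_NONE)
    for k,cc in enumerate(cnt):
        if hi[0][k][3]>=0 and len(cc)>30:
            uv=cc.reshape(-1,2); p=P[uv[:,1],uv[:,0]]; p=p[abs(p[:,2]-c[2])<.008]
            if len(p)<20: continue
            s2=least_squares(lambda a:np.hypot(p[:,0]-a[0],p[:,1]-a[1])-a[2],[*p[:,:2].mean(0),.013],loss='soft_l1',f_scale=.001).x; print('eye',uv.mean(0).round(),s2.round(4), 'tool',((np.r_[s2[:2],c[2]]-o['eef_pos'])@M).round(4))
E
python3 lev.py l1
```

```text
{'clock': 10.75, 'eef_pos': [0.5313, -0.297, 0.1883], 'ft_force': [0.6268, 0.9856, -0.0201], 'grip_width': 0.0854} tooly yaw 104.3 toolz [-0.0277  0.012  -0.9995]
band 475 ((540.7744140625, -310.1104736328125), (21.23499870300293, 17.663833618164062), 15.253013610839844) [ 0.5408 -0.3101  0.0433]
bar 1153 [ 0.5814 -0.2997  0.0431] yaw 14.34 pitch -0.12
hub outer 3113 [ 0.4751 -0.3273  0.0273] top z 0.0502 slopes [-0.27 -0.1 ]
eye [302. 150.] [ 0.4751 -0.3274  0.0129] tool [ 0.0587 -0.0181  0.1393]
```

View pics/l1.png

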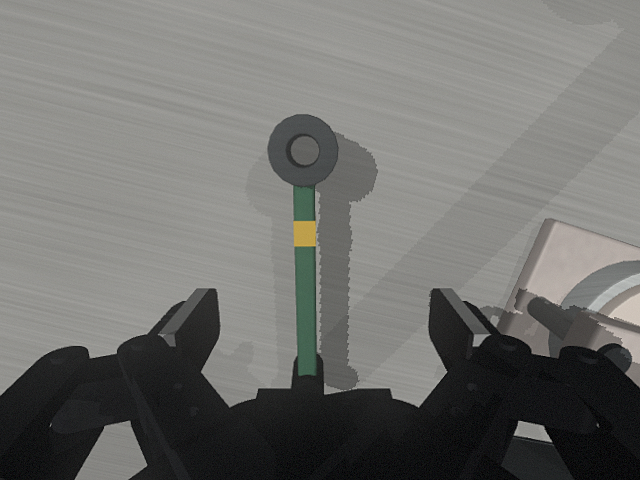

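The wrist view shows the yellow band at (304,234) and the hub eye at (302,150). They measure 67.9 mm apart, as described. I'll level, centre and descend partway.

Request:
move_arm(series=[[[0.5, -0.7, -2, -0.7, -1.6, 0.4, 1], [0.5, -0.6, -3, 0, 0, 0, 0.8], [0, 0, -4, 0, 0, 0, 0.7], [0, 0, -3.5, 0, 0, 0, 0.7], [0, 0, 0, 0, 0, 0, 0.7]]])

```text
clock: 11.3
eef_pos: [0.5451, -0.3032, 0.0622]
tool_rot: [-0.134, 0.991, -0.002, 0.003]
ft_force: [-1.0, 0.1, -0.8]
grip_width: 0.0597
```

```bash
python3 lev.py l2
```

```text
{'clock': 11.3, 'eef_pos': [0.5451, -0.3032, 0.0622], 'ft_force': [-0.9813, 0.1442, -0.7895], 'grip_width': 0.0597} tooly yaw 105.35 toolz [ 0.0057 -0.0026 -1.    ]
band 1343 ((540.829833984375, -310.15667724609375), (22.532691955566406, 17.98469352722168), 14.05901050567627) [ 0.5396 -0.3099  0.0434]
bar 2779 [ 0.5565 -0.3058  0.0432] yaw 14.0 pitch -0.23
hub outer 10948 [ 0.4752 -0.3271  0.0276] top z 0.0501 slopes [-0.08 -0.04]
eye [316. 123.] [ 0.4752 -0.3273  0.0129] tool [ 0.0738 -0.0047  0.0118]
```

View pics/l2.png

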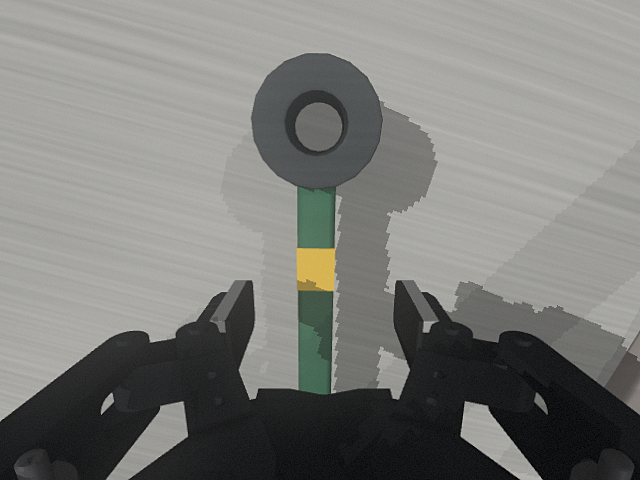

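Request:
move_arm(series=[[[-0.4, -0.7, -1, 0.1, 0.3, -0.6, 0.7], [0, 0, -2, 0, 0, 0, 0.7], [0, 0, -1.2, 0, 0, 0, 0.6], [0, 0, 0, 0, 0, 0, 0.6], [0, 0, 0, 0, 0, 0, 0.6]]])

```text
clock: 11.85
eef_pos: [0.5492, -0.3133, 0.0312]
tool_rot: [-0.129, 0.992, -0.007, 0.008]
ft_force: [-0.2, 0.4, -0.5]
grip_width: 0.0517
```

```bash
python3 lev.py l3
```

```text
{'clock': 11.85, 'eef_pos': [0.5492, -0.3133, 0.0312], 'ft_force': [-0.1889, 0.3575, -0.4594], 'grip_width': 0.0517} tooly yaw 104.87 toolz [ 0.0173 -0.0111 -0.9998]
band 2177 ((541.0319213867188, -309.8984680175781), (22.616046905517578, 17.978984832763672), 14.606138229370117) [ 0.5405 -0.31    0.0434]
bar 3431 [ 0.533  -0.3116  0.0433] yaw 15.74 pitch 0.11
hub outer 17525 [ 0.4753 -0.3271  0.0277] top z 0.0501 slopes [-0.06 -0.11]
eye [343. 114.] [ 0.4752 -0.3272  0.0129] tool [ 0.0749  0.0053 -0.02  ]
```

View pics/l3.png

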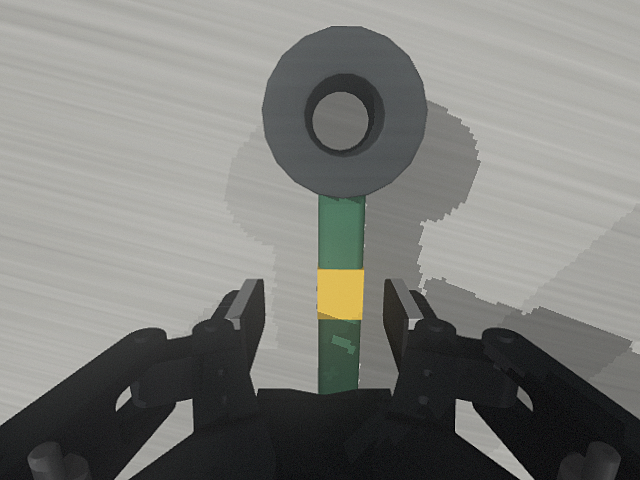

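Request:
move_arm(series=[[[-0.8, 0.3, 0, 0.6, 1, -0.2, 0.6], [0, 0, 0, 0, 0, 0, 0.6], [0, 0, 0, 0, 0, 0, 0.6], [0, 0, -0.5, 0, 0, 0, 0.6], [0, 0, 0, 0, 0, 0, 0.6]]])

```text
clock: 12.4
eef_pos: [0.542, -0.3113, 0.0291]
tool_rot: [-0.127, 0.992, -0.001, 0.001]
ft_force: [-0.4, -0.2, 0.7]
grip_width: 0.0511
```

```bash
python3 lev.py l4
```

```text
{'clock': 12.4, 'eef_pos': [0.542, -0.3113, 0.0291], 'ft_force': [-0.4333, -0.1772, 0.685], 'grip_width': 0.0511} tooly yaw 104.63 toolz [ 0.0026 -0.0022 -1.    ]
band 1799 ((541.0333862304688, -309.88153076171875), (22.500505447387695, 17.827800750732422), 14.220948219299316) [ 0.5394 -0.3096  0.0434]
bar 2989 [ 0.5304 -0.3119  0.0432] yaw 16.47 pitch 0.23
hub outer 17242 [ 0.4752 -0.3271  0.0276] top z 0.0501 slopes [-0.08 -0.09]
eye [330. 134.] [ 0.4752 -0.3272  0.0129] tool [ 0.0686  0.0013 -0.0211]
```

Request:
move_arm(series=[[[-0.1, 0.1, -0.5, 0.1, 0.1, 0, 0.6], [0, 0, -0.5, 0, 0, 0, 0.6], [0, 0, -0.4, 0, 0, 0, 0.6], [0, 0, 0, 0, 0, 0, 0.6], [0, 0, 0, 0, 0, 0, 0.6]]])

```text
clock: 12.95
eef_pos: [0.5408, -0.31, 0.0134]
tool_rot: [-0.127, 0.992, -0.0, 0.0]
ft_force: [-0.3, 0.4, -0.0]
grip_width: 0.0512
```

```bash
python3 lev.py l5
```

```text
{'clock': 12.95, 'eef_pos': [0.5408, -0.31, 0.0134], 'ft_force': [-0.2813, 0.3934, -0.0391], 'grip_width': 0.0512} tooly yaw 104.64 toolz [ 1.e-04 -0.e+00 -1.e+00]
band 2612 ((540.7335205078125, -310.1373596191406), (23.17483139038086, 18.206802368164062), 14.216300964355469) [ 0.5403 -0.3101  0.0434]
bar 4868 [ 0.5282 -0.3131  0.0433] yaw 14.63 pitch 0.45
hub outer 22515 [ 0.4751 -0.3271  0.0276] top z 0.0501 slopes [-0.06 -0.05]
eye [328. 136.] [ 0.4752 -0.3272  0.0129] tool [ 0.0678 -0.0001 -0.0367]
```

View pics/l5.png

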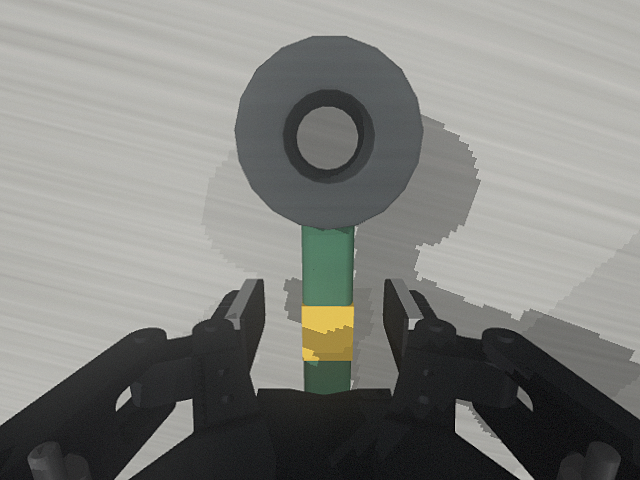

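All aligned: level, yaw matched, eye 67.8 mm ahead of the TCP along the bar. Closing.

Request:
move_arm(series=[[[0, 0, 0, 0, 0, 0, 0], [0, 0, 0, 0, 0, 0, 0], [0, 0, 0, 0, 0, 0, 0], [0, 0, 0, 0, 0, 0, 0], [0, 0, 0, 0, 0, 0, 0]]])

```text
clock: 13.5
eef_pos: [0.5407, -0.3095, 0.0138]
tool_rot: [-0.128, 0.992, 0.0, 0.0]
ft_force: [0.4, 0.9, -0.9]
grip_width: 0.0171
```

Request:
move_arm(series=[[[0, 0, 1, 0, 0, 0, 0], [0, 0, 1.5, 0, 0, 0, 0], [0, 0, 1.5, 0, 0, 0, 0], [0, 0, 0, 0, 0, 0, 0], [0, 0, 0, 0, 0, 0, 0]]])

```text
clock: 14.0
eef_pos: [0.5358, -0.3075, 0.0499]
tool_rot: [-0.127, 0.992, 0.004, -0.005]
ft_force: [0.1, -0.4, -7.1]
grip_width: 0.0173
```

```bash
python3 lev.py l6 .04;python3 -c "
from h import *
snap('scene','scene2')"
```

```text
{'clock': 14.0, 'eef_pos': [0.5358, -0.3075, 0.0499], 'ft_force': [0.1078, -0.4357, -7.1253], 'grip_width': 0.0173} tooly yaw 104.64 toolz [-0.0118  0.006  -0.9999]
band 2536 ((536.7308959960938, -308.9949951171875), (22.764535903930664, 17.167491912841797), 15.197975158691406) [ 0.5364 -0.309   0.0795]
bar 5534 [ 0.5292 -0.3108  0.0794] yaw 15.01 pitch -0.51
hub outer 22048 [ 0.4709 -0.3261  0.0275] top z 0.0869 slopes [-0.83  0.37]
eye [324. 136.] [ 0.4709 -0.3262  0.0129] tool [ 0.0679 -0.0014 -0.0364]
```

View pics/l6.png

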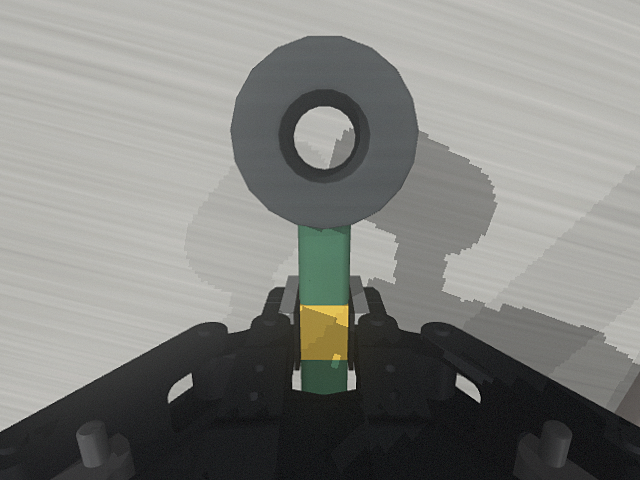

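View pics/scene2.png

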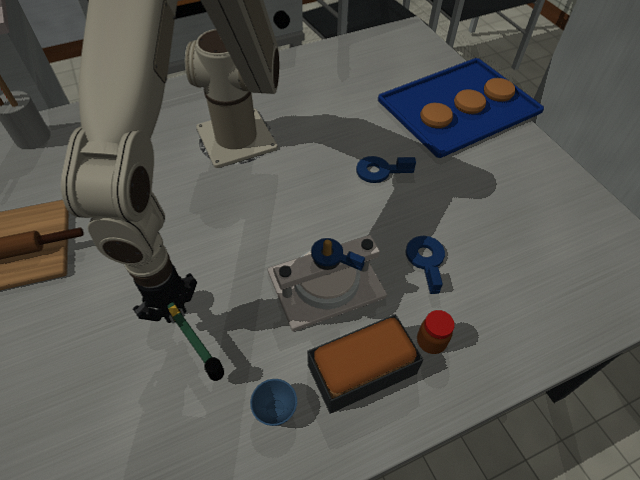

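The lever is up, weight about 7 N, level within tool tilt. I'll raise it to about 0.21 underside, then carry it over.

Request:
move_arm(series=[[[0, 0, 3, 0.3, -0.6, 0, 0], [0, 0, 4, 0, 0, 0, 0], [0, 0, 4, 0, 0, 0, 0], [0, 0, 4, 0, 0, 0, 0], [0, 0, 2.5, 0, 0, 0, 0]]])

```text
clock: 14.6
eef_pos: [0.5278, -0.303, 0.2173]
tool_rot: [-0.127, 0.992, 0.013, -0.01]
ft_force: [1.0, -1.0, -5.9]
grip_width: 0.0171
```

Request:
move_arm(series=[[[0.5, 2, 0, 0, 0, 0, 0], [1, 3.5, 0, 0, 0, 0, 0], [1, 3.5, 0, 0, 0, 0, 0], [1, 3.5, 0, 0, 0, 0, 0], [1, 3.5, 0, 0, 0, 0, 0]]])

```text
clock: 15.1
eef_pos: [0.5732, -0.1456, 0.2193]
tool_rot: [-0.121, 0.993, 0.01, -0.008]
ft_force: [0.7, -0.4, -5.4]
grip_width: 0.0172
```

Request:
move_arm(series=[[[1, 3.5, 0, 0, 0, 0, 0], [1, 3.5, 0, 0, 0, 0, 0], [0.7, 2.5, 0, 0, 0, 0, 0], [0, 0, 0, 0, 0, 0, 0], [0, 0, 0, 0, 0, 0, 0]]])

```text
clock: 15.6
eef_pos: [0.5994, -0.0405, 0.2132]
tool_rot: [-0.125, 0.992, 0.012, -0.013]
ft_force: [0.3, -1.0, -6.2]
grip_width: 0.0167
```

```bash
python3 -c "
from h import *
o=bot.get_obs();print(o['eef_pos'])" ; python3 lev.py l7 $(python3 -c "
from h import *
print(bot.get_obs()['eef_pos'][2]-.0135)")
```

```text
[ 0.59937425 -0.04048815  0.21318972]
{'clock': 15.6, 'eef_pos': [0.5994, -0.0405, 0.2132], 'ft_force': [0.338, -0.9534, -6.2102], 'grip_width': 0.0167} tooly yaw 104.4 toolz [-0.0282  0.0201 -0.9994]
band 2482 ((600.93115234375, -42.307552337646484), (23.087970733642578, 17.128477096557617), 14.356359481811523) [ 0.6006 -0.0423  0.2428]
bar 3361 [ 0.6025 -0.0418  0.2427] yaw 15.27 pitch -1.63
hub outer 22445 [ 0.5353 -0.0594  0.0277] top z 0.251 slopes [-1.76  1.16]
eye [324. 136.] [ 0.5349 -0.0594  0.0129] tool [ 0.068  -0.0013 -0.0363]
```

View pics/l7.png

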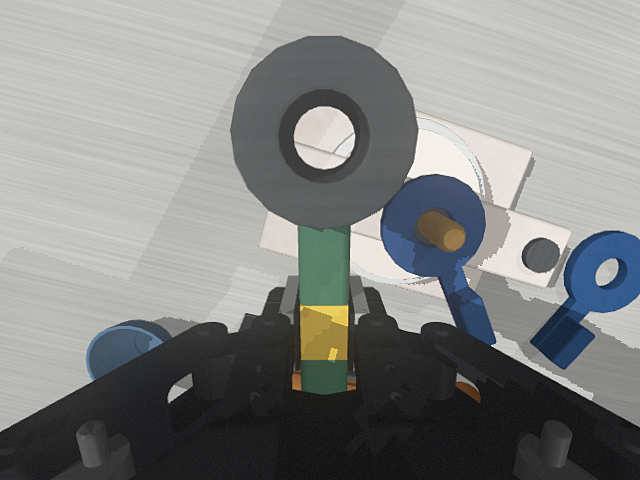

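No slip in the hand; eye at tool (68.0, −1.3 mm) as before. I'll level the tool first, then move on +3.2, +8.5 cm.

Request:
move_arm(series=[[[0, 0, 0.3, -1.2, -1.6, 0, 0], [0.9, 2.4, 0, 0, 0, 0, 0], [0.9, 2.4, 0, 0, 0, 0, 0], [0.9, 2.2, 0, 0, 0, 0, 0], [0, 0, 0, 0, 0, 0, 0]]])

```text
clock: 16.15
eef_pos: [0.6247, 0.0242, 0.2136]
tool_rot: [-0.12, 0.993, -0.001, -0.003]
ft_force: [-0.1, -0.4, -6.9]
grip_width: 0.0174
```

Request:
move_arm(series=[[[0, 0, 0, 0, 0, 0, 0], [0, 0, 0, 0, 0, 0, 0], [0, 0, 0, 0, 0, 0, 0], [0, 0, 0, 0, 0, 0, 0], [0, 0, 0, 0, 0, 0, 0]]])

```text
clock: 16.65
eef_pos: [0.6233, 0.019, 0.2125]
tool_rot: [-0.116, 0.993, -0.001, -0.004]
ft_force: [0.1, 0.8, -7.3]
grip_width: 0.0167
```

```bash
cat > fin.sh <<'E'
python3 lev.py $1 $(python3 -c "
from h import *
print(bot.get_obs()['eef_pos'][2]-.0135)")
E
bash fin.sh l8
```

```text
{'clock': 16.65, 'eef_pos': [0.6233, 0.019, 0.2125], 'ft_force': [0.1339, 0.8474, -7.3441], 'grip_width': 0.0167} tooly yaw 103.37 toolz [-0.0082 -0.0036 -1.    ]
band 2529 ((624.031494140625, 17.683605194091797), (22.997459411621094, 17.118976593017578), 14.094300270080566) [0.6239 0.0177 0.2422]
bar 4994 [0.6165 0.016  0.2421] yaw 13.09 pitch -0.42
hub outer 21373 [0.5581 0.0022 0.0275] top z 0.2495 slopes [-0.6  -0.16]
eye [324. 137.] [0.5579 0.002  0.0129] tool [ 0.0679 -0.0014 -0.0363]
```

View pics/l8.png

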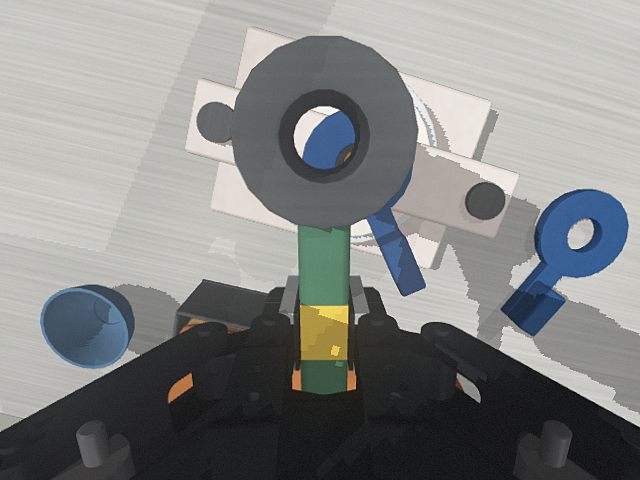

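Request:
move_arm(series=[[[0.3, 0.8, 0.3, 0.2, -0.5, 0, 0], [0.3, 0.8, 0, 0, 0, 0, 0], [0.3, 0.7, 0, 0, 0, 0, 0], [0, 0, 0, 0, 0, 0, 0], [0, 0, 0, 0, 0, 0, 0]]])

```text
clock: 17.2
eef_pos: [0.6333, 0.0447, 0.2163]
tool_rot: [-0.117, 0.993, 0.0, 0.001]
ft_force: [-0.0, 1.3, -6.6]
grip_width: 0.0171
```

```bash
bash fin.sh l9
```

```text
{'clock': 17.2, 'eef_pos': [0.6333, 0.0447, 0.2163], 'ft_force': [-0.0331, 1.3414, -6.6237], 'grip_width': 0.0171} tooly yaw 103.41 toolz [ 2.3e-03  7.0e-04 -1.0e+00]
band 2532 ((633.80859375, 43.40264892578125), (22.826526641845703, 17.20339584350586), 12.938493728637695) [0.6336 0.0433 0.2459]
bar 5806 [0.6241 0.041  0.2457] yaw 13.78 pitch 0.23
hub outer 13472 [0.5697 0.0306 0.0252] top z 0.2524 slopes [0.28 0.43]
eye [370. 145.] [0.5675 0.0355 0.0061] tool [ 0.0661  0.0062 -0.0363]
eye [405. 142.] [0.5633 0.0511 0.0022] tool [ 0.0666  0.0225 -0.0363]
eye [323. 136.] [0.5676 0.0276 0.0129] tool [ 0.0678 -0.0014 -0.0363]
```

Request:
move_arm(series=[[[0, -0.2, 0, 0, 0.1, 0, 0], [0, 0, 0, 0, 0, 0, 0], [0, 0, 0, 0, 0, 0, 0], [0, 0, 0, 0, 0, 0, 0], [0, 0, 0, 0, 0, 0, 0]]])

```text
clock: 17.75
eef_pos: [0.633, 0.0418, 0.2159]
tool_rot: [-0.116, 0.993, 0.0, -0.0]
ft_force: [-0.3, -0.9, -7.1]
grip_width: 0.0173
```

```bash
bash fin.sh l10
python3 - <<'E'
from h import *
z=np.load('pics/l10.npz'); P=pts('wrist',z['d'],dict(tool_rot=z['q'],eef_pos=z['p'])); 
s=(abs(P[...,2]-.169)<.004)&(np.hypot(P[...,0]-.567,P[...,1]-.025)<.02); print('tip',s.sum(),P[s].mean(0) if s.any() else 0, np.ptp(P[s][:,:2],axis=0) if s.any() else 0)
w=z['im'][30:290,200:460,::-1]; snap('top','top3'); snap('scene','scene3')
a=cv2.imread('pics/scene3.png')[150:410,200:460]
cv2.imwrite('pics/c5.png',np.hstack([cv2.resize(x,(390,390)) for x in (w,a)]))
E
```

```text
{'clock': 17.75, 'eef_pos': [0.633, 0.0418, 0.2159], 'ft_force': [-0.2614, -0.8626, -7.0945], 'grip_width': 0.0173} tooly yaw 103.36 toolz [-4.e-04  5.e-04 -1.e+00]
band 2532 ((633.6876220703125, 40.493656158447266), (23.089229583740234, 17.13214874267578), 13.129232406616211) [0.6334 0.0404 0.2456]
bar 5730 [0.6236 0.0381 0.2454] yaw 13.61 pitch 0.12
hub outer 13893 [0.5684 0.0257 0.0266] top z 0.2522 slopes [0.08 0.39]
eye [324. 137.] [0.5674 0.0247 0.0129] tool [ 0.0678 -0.0014 -0.0363]
tip 849 [0.56712149 0.02532421 0.16900519] [0.01694607 0.01769973]
```

View pics/c5.png

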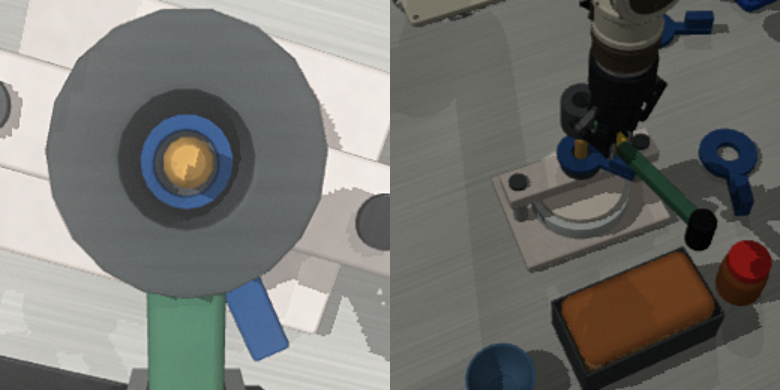

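The wrist view shows the brass tip concentric in the eye: tip (0.5671, 0.0253), eye (0.5674, 0.0247). The underside is about 0.202, which is 32 mm above the tip, and the lever is level within 0.4°. One hold to check it is still, then I hand in.

Request:
move_arm(series=[[[0, 0, 0, 0, 0, 0, 0], [0, 0, 0, 0, 0, 0, 0], [0, 0, 0, 0, 0, 0, 0], [0, 0, 0, 0, 0, 0, 0], [0, 0, 0, 0, 0, 0, 0]]])

```text
clock: 18.4
eef_pos: [0.633, 0.0421, 0.216]
tool_rot: [-0.116, 0.993, 0.0, -0.0]
ft_force: [-0.4, -0.1, -6.0]
grip_width: 0.0173
```

```bash
bash fin.sh l11; python3 -c "
from h import *
o=bot.get_obs();print(o['joint_vel'].round(4))"
```

```text
{'clock': 18.4, 'eef_pos': [0.633, 0.0421, 0.216], 'ft_force': [-0.3885, -0.063, -6.0051], 'grip_width': 0.0173} tooly yaw 103.37 toolz [-2.e-04  7.e-04 -1.e+00]
band 2531 ((633.5372924804688, 40.69877624511719), (22.80859375, 17.172466278076172), 12.85634994506836) [0.6334 0.0406 0.2456]
bar 5719 [0.6238 0.0383 0.2455] yaw 13.68 pitch 0.05
hub outer 13956 [0.5677 0.0254 0.0272] top z 0.2523 slopes [0.03 0.37]
eye [323. 136.] [0.5674 0.0249 0.0129] tool [ 0.0678 -0.0014 -0.0363]
eye [330.  73.] [0.5502 0.0225 0.0013] tool [ 0.0851  0.0002 -0.0363]
[-0.002  -0.0021 -0.0003 -0.0005  0.0001 -0.0003]
```

```bash
python3 -c "
from h import *
print(bot.job_done())"
```

```text
the job is handed in; nothing more can be done
None
```

I hung the smallest of the three blue stop plates over the spindle and let go of it. I then picked up the lever at the yellow band, and it is held over the spindle. The job was handed in at about 18.5 s of the 69 s allowed.

- **Stop plate:** After release its ring top measured 0.140 m and its rib top 0.160 m, with tilt of 0.3° or less. The last wrist picture still showed the brass spindle through its hole.
- **Lever:** It is level, with bar pitch about 0.05° and hub slope at most 0.4°. The eye is within about 0.5 mm of the spindle axis as measured by the wrist camera, and the hub's underside is about 32 mm above the tip. The arm was at rest (joint speeds about 0.002 rad/s or less). I saw the lever touching nothing but the fingers.
- **Other things:** I did not touch the loaf tin, bowl or jar.

**Disagreement:** The top and scene cameras put the spindle about 3–4 mm further in y than the wrist camera. I used the wrist values because the plate and the eye were measured with the same camera.

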